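Dial open the chemicals-box padlock and hold it up

ROBOT

A 6-joint arm with a two-finger parallel gripper is mounted at the origin on the work surface. World frame = base frame: x ahead of the robot, y to its left, z up, the work surface at z = 0. Lengths are in mm, angles in rad, forces in N, time in s.
With the tool pointing down it reaches from about 350 to 975 mm from the base axis. Payload 7.1 kg.
Tool frame: the origin (TCP) lies at the very end of the fingers, on their centre line; the grasp point (between the pads) lies 19 mm behind it (ctrl.pinch_z is the distance from the TCP to the grasp point, in mm); z points along the fingers, y is the direction in which the jaws open and shut (so a half turn about z gives the same grasp; the last joint's range is limited). The gripper opens to 88 mm and grips with 3 to 60 N. Pads are 20 mm wide; open, the fingers measure 115 mm over their backs; the gripper's body (75 mm by 178 mm) begins 61 mm behind the grasp point.
Start: joints at [-1.238, 0.423, 1.63, -0, 1.089, -0.019], TCP at [215.384, -586.698, 197.575] pointing down, gripper open.
Joint ranges: [-3, 3], [-0.9, 2.11], [0.09, 2.58], [-1.31, 4.45], [0.11, 2.69], [-2.54, 2.54]. Speed limits (rad/s): [2.39, 2.39, 3.01, 3.14, 3.14, 3.14].

INTERFACE

Orientations are given as a rotation vector (axis times angle).
In Python, from workcell import ctrl gives the robot as it stands.
- The arm moves only by the shell command python3 -m inch 'ROWS' [OPENING]. ROWS is JSON, a list of rows, each an object with "xyz": the shift along the tool's x, y, z in cm, a list of three; "spin": the turn about the tool's z in degrees. A call has 1 to 20 rows; each row is the pose to reach, as a shift and turn from the pose measured when the call began, along the tool's axes at that moment; what a row does not reach only later rows make up. A row lasts 1/10 s, in which the tool goes at most 50 mm and 8.59 degrees, less where a joint would pass 70% of its speed; a pose out of reach is approached as far as the arm can. A call with a gripper value outside its range is refused whole. OPENING is the closure, from 0 (fully open) to 1 (shut), set as the call begins (- or left out, the last holds). The fingers move at their own pace and stop on an object; the grip force is fixed at half the most. Time passes only in rows, so rows that repeat a pose let the fingers close. It gives the time, the measured TCP pose, the force and the opening at its end, in the units of the state.
- ctrl.get_obs(): the state, without advancing time (a new reading comes with each control period).
- ctrl.get_image(name): name is "scene" or "top"; returns the picture (420x560x3 uint8, red, green, blue); there is no depth.
- ctrl.camera_info(name): a dict with "camera_matrix" (3x3 intrinsics, pixels), "k1" (the pictures are not rectified: a ray, as slopes to the right and down, at radius r is drawn at 1 + k1 r^2 times it, then the intrinsics apply), "R" (3x3) and "t" (3): a world point X has camera coordinates R X + t. Camera axes: x right, y down, z forward; pixel columns grow to the right and rows downward; lengths in mm; the calibration is good to about 2 mm. A picture is of the moment at which its call begins. camera_info takes no time and is no camera call.
- ctrl.close_job(): hands the job in, once; it reports no verdict.
The state is a dict: "t": time; "qpos": joint angles; "qvel": joint speeds; "joint_torque": joint torques, N m; "ee_pos": TCP position; "orientation": TCP orientation; "ft_force": force on the tool from outside, world axes, zero at the start; "moment": the same for the moment, N m; "width": finger opening in mm.
Only numpy, scipy, OpenCV 4.12 (cv2) and the standard library are available. Lean on these libraries where they do the work, as an engineer would, in place of code of your own. Each camera call takes 0.05 s, during which the arm holds its last target. There are 200 camera calls.

TASK

The padlock on the school lab's blue chemicals box already has its first two numbers dialled in: turn its dial clockwise, feeling the clicks, to the last number - the red mark on the dial must click in at the red index mark beside the shackle - without running more than a click past it. Then pull the lock's body away from the staple so that the shackle slides fully open, slip the open shackle off the staple, and finish still gripping the lock, holding it up still and level, dial upward and shackle still open, at least 10 cm above the box. Leave the bottle, beaker and jar as they stand.

Things in the scene. Friction and masses are not known exactly. Their poses are not given: they have to be found in the camera images.
- chest: Blue steel chemicals box, fixed to the bench, 300 (x) x 340 (y) x 110 mm high. Origin: centre of its underside; x points from the padlock's side to the hinged lid, z up. On its top, on the -x side, lies a black rubber lock rest 92 x 68 mm: floor 4 mm thick, two lips along x, 57 mm apart, 10 mm high above the box top, either side of the lock, which they keep from turning; both ends are open.
- staple (a point): Brass staple on the box top: upright loop of 6 mm round bar, its plane across the box's x; feet 14 mm either side of this point along y, 38 mm high over all. The point is midway between the feet, 20 mm above the box top. A 3 mm hasp strap lies round its foot. The shackle's free leg (+y side) passes through the loop, so that one foot stands inside the shackle and the other outside.
- lock_center (a point): Centre of the loose padlock's body, 13 mm above its underside. It lies dial up in the rubber rest, x axis along the shackle towards the bow (the box's x within 2 degrees), z up. Steel, 60 (x) x 54 (y) x 26 mm, about 0.3 kg. Locked, this point is 46 mm before the staple along x. Grip it across its y sides, above the rest's lips (they end 7 mm below this point).
- lock: The same padlock; origin: centre of its underside, same axes. Once the shackle is open, an 18 mm gap lies between the body's front face (x = 30 mm) and the end of the free leg (x = 48 mm): with the lock's centre 39 mm before the staple along x, the staple stands in this gap and the lock lifts straight up off it.
- dial_knob (a point): The black dial on the padlock, over the body's centre: a flange 50 mm across with white ticks (top 3.6 mm above the body) and on it a round knob 30 mm across, 14 mm tall, to be gripped. This point is on the axis, 7 mm above the flange, half-way up the knob, 36.6 mm above the lock's underside. A red mark on flange and knob top shows the last number.
- lock_dial (a joint): Dial angle in rad, growing clockwise seen from above. 0: red mark at the red index, which is on the body on the shackle side (the lock's +x). Starts between -2.6 and -0.9. It clicks in at 20 places a turn (every 0.314 rad; 0.08 N m to pass a click) and settles into the nearest one when let go. The shackle pulls out only within about 0.1 of 0.
- lock_shackle (a joint): How far the shackle is drawn out (m): 0 locked, 0.022 fully open. From the locked place the body slides 3 mm back (-x) until the bow meets the staple; with the dial set, 22 mm more (5 to 10 N) opens it fully; friction then keeps it so. An 8 mm bar, legs at y = +-17 mm at half the body's thickness, bow 56 mm ahead of the body's centre when shut. The +y leg comes free.
- shackle_tip (a point): End of the shackle's free leg (8 mm thick), inside the body until the shackle is drawn 4 mm out.
- wash_bottle_mid (a point): Bystander: blue bottle with a white cap, 68 mm across, 150 mm tall, on the bench beside the box; this point is half-way up.
- beaker_mid (a point): Bystander: glass beaker, 72 mm across, 95 mm tall, on the bench beside the box; this point is half-way up.
- reagent_jar_mid (a point): Bystander: small amber jar with a red cap, 48 mm across, 65 mm tall, standing on the box's lid; this point is half-way up.
Not all that is in view belongs to the job. Leave any green or purple look-alike of the lock alone.

How it is judged:
By the outcome, as a careful person would: the job done as asked, in the order asked, and still so for the second after the job is handed in, while the arm keeps its last pose, push and grip.
It also fails if it takes over 58 s, if anything falls off the work surface, if the arm or the gripper's body presses on something with over 40 N, if the wrist force passes 120 N, or if a joint passes its speed limit or range.

## Working session

There is one attempt and no reset: what is moved stays moved. The work goes in short steps, Python scripts to look and compute and a shell command to move; the robot and the scene stay as the last step left them, time stands still between calls to the robot, and variables do not carry over. Pictures are saved under pics/ and viewed, about 8 in all and at most 12, crops included, and the job is handed in when it is done.

```bash
mkdir -p pics; cat > h.py <<'E'
import numpy as np, cv2
from workcell import ctrl
def shot(cam,name,crop=None,scale=1):
    im=np.ascontiguousarray(ctrl.get_image(cam)[:,:,::-1])
    cv2.imwrite(f'pics/{name}_full.png',im)
    if crop:
        x,y,w,h=crop; im=im[y:y+h,x:x+w]
    if scale!=1: im=cv2.resize(im,None,fx=scale,fy=scale,interpolation=cv2.INTER_CUBIC)
    cv2.imwrite(f'pics/{name}.png',im)
def par(cam):
    i=ctrl.camera_info(cam); return np.array(i['camera_matrix']),i['k1'],np.array(i['R']),np.array(i['t']).ravel()
def px2w(cam,u,v,z):
    K,k1,R,t=par(cam)
    p=cv2.undistortPoints(np.array([[[u,v]]],float),K,np.array([k1,0,0,0.]))[0,0]
    d=R.T@np.array([p[0],p[1],1]); c=-R.T@t
    return c+d*(z-c[2])/d[2]
def w2px(cam,X):
    K,k1,R,t=par(cam)
    return cv2.projectPoints(np.array([X],float),cv2.Rodrigues(R)[0],t,K,np.array([k1,0,0,0.]))[0][0,0]
E
python3 - <<'E'
from h import *
print(ctrl.get_obs())
for c in('scene','top'):
    K,k1,R,t=par(c);print(c,K,k1,-R.T@t,R)
a=ctrl.get_image('scene');b=ctrl.get_image('top')
cv2.imwrite('pics/s0.png',a[:,:,::-1]);cv2.imwrite('pics/t0.png',b[:,:,::-1])
E
```

```text
{'t': 0.0, 'qpos': array([-1.23803773e+00,  4.23810034e-01,  1.63069964e+00, -4.74382553e-05,
        1.08861476e+00, -1.89920167e-02]), 'qvel': array([-0.00058686, -0.00028392,  0.00161942, -0.00114321,  0.00161804,
       -0.00063448]), 'joint_torque': array([ 7.04913364e-04, -5.44628692e+01, -2.73662835e+01,  6.43215654e-02,
        2.27638136e-02, -1.18014482e-04]), 'ee_pos': array([ 215.15625908, -586.15335633,  196.81718432]), 'orientation': array([-3.09164045e+00, -5.49454966e-01,  4.40905493e-04]), 'ft_force': array([ 0.13140708, -0.41165513, -0.13842601]), 'moment': array([ 0.00251908, -0.00581676, -0.00435268]), 'width': 87.82348873392318}
scene [[474.50988183   0.         272.5322607 ]
 [  0.         474.50988183 210.79368526]
 [  0.           0.           1.        ]] 0.003067178398528121 [1014.73434422 -256.06684149 1074.07761583] [[ 0.50825045  0.86117046  0.00817961]
 [ 0.74962373 -0.43770159 -0.49646911]
 [-0.42396431  0.25846228 -0.86801585]]
top [[474.10594359   0.         287.69777634]
 [  0.         474.10594359 204.75297249]
 [  0.           0.           1.        ]] -0.14222241744629066 [ 369.04970665   28.95870319 1285.76323665] [[-8.53822683e-04 -9.99998087e-01 -1.75980023e-03]
 [-9.88909250e-01  1.10571535e-03 -1.48516907e-01]
 [ 1.48518569e-01  1.61347562e-03 -9.88908303e-01]]
```

View pics/s0.png

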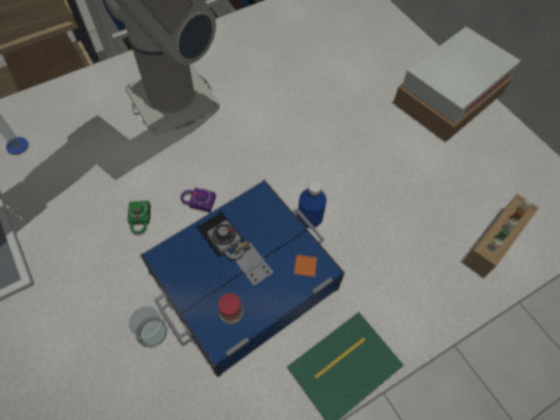

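View pics/t0.png

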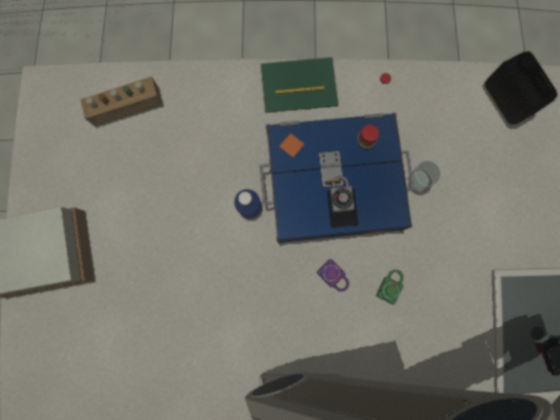

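The scene view shows the lock on the box at about (228,236). In the top view it is at (343,200), with the bow towards the top of the image (+x), bottle at (247,203), beaker at (420,180) and jar at (369,135). Next I'll enlarge the lock.

```bash
python3 - <<'E'
import cv2,numpy as np
s=cv2.imread('pics/s0.png')[200:275,190:265];t=cv2.imread('pics/t0.png')[165:240,305:380]
f=lambda a:cv2.resize(a,(400,400),interpolation=cv2.INTER_CUBIC)
b=np.hstack([f(s),f(t)]);b=cv2.convertScaleAbs(b,alpha=1.5,beta=10)
cv2.imwrite('pics/c0.png',b)
from h import *
for n,p in dict(bl=(279,241),br=(410,228),tl=(268,125),tr=(396,115)).items(): print(n,px2w('top',*p,110))
E
```

```text
bl [454.69766664  52.53867649 110.        ]
br [ 486.20627917 -276.44999397  110.        ]
tl [754.11178946  81.60580929 110.        ]
tr [ 782.61745584 -252.49686613  110.        ]
```

View pics/c0.png

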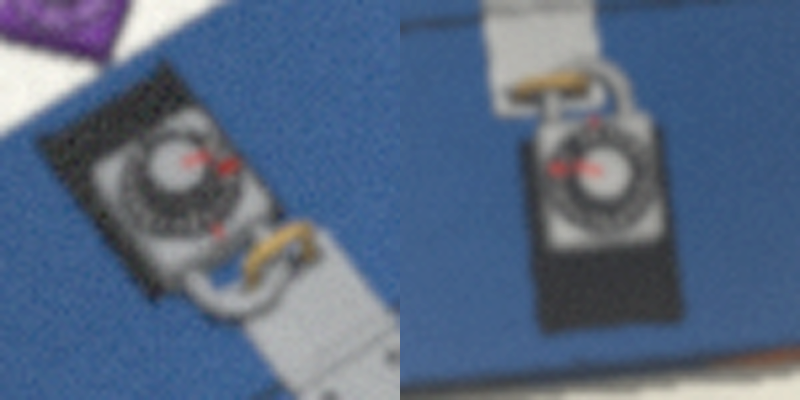

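Both crops show the red flange mark roughly a quarter turn counter-clockwise from the index. In the top crop the mark is at (560,168), the knob centre at (604,172) and the index at (594,120). Next I'll compute positions.

```bash
python3 - <<'E'
from h import *
T=lambda x,y:(305+(x-400)/5.333-.4,165+y/5.333-.4)
S=lambda x,y:(190+x/5.333-.4,200+y/5.333-.4)
def tri(a,b):
    o=[]
    for c,p in(('top',a),('scene',b)):
        A=px2w(c,*p,0);B=px2w(c,*p,200);o.append((A,(B-A)/np.linalg.norm(B-A)))
    M=np.zeros((3,3));v=np.zeros(3)
    for A,d in o: P=np.eye(3)-np.outer(d,d);M+=P;v+=P@A
    return np.linalg.solve(M,v)
print('knobtop',px2w('top',*T(605,173),157.6),px2w('scene',*S(178,165),157.6),tri(T(605,173),S(178,165)))
for n,a,b,z in(('index',(594,120),(218,231),140),('flmark',(558,168),(232,168),143.6),('knobmark',(592,168),(193,160),157.6)):
    print(n,px2w('top',*T(*a),z),px2w('scene',*S(*b),z))
print('body',[px2w('top',*T(*a),140)[:2].round(1) for a in((537,122),(650,115),(665,240),(550,248))])
print('rest',[px2w('top',*T(*a),114)[:2].round(1) for a in((545,332),(682,318))])
for n,p,z in(('jar',(370,131),175),('bot',(246,199),150),('beak',(419,179),48)):print(n,px2w('top',*p,z))
o=ctrl.get_obs();print(o['ee_pos'],cv2.Rodrigues(o['orientation'])[0].round(3))
E
```

```text
knobtop [ 557.18079175 -102.94797917  157.6       ] [ 555.37882224 -101.19634235  157.6       ] [ 556.81485125 -102.15373373  160.83707265]
index [ 584.9240663  -100.38306149  140.        ] [581.76204049 -98.19091477 140.        ]
flmark [561.85395765 -82.99979151 143.6       ] [560.84703687 -80.23449472 143.6       ]
knobmark [559.48145648 -97.07844536 157.6       ] [556.42628033 -94.86018202 157.6       ]
body [array([584., -74.]), array([ 587.3, -126.4]), array([ 528.9, -132.1]), array([525.3, -79.1])]
rest [array([489.4, -78.7]), array([ 495.8, -142.9])]
jar [ 717.96893867 -170.58809834  175.        ]
bot [553.87336567 132.12531166 150.        ]
beak [ 624.6479932  -322.52914793   48.        ]
[ 215.19736885 -586.20712078  196.88506162] [[ 0.939  0.345 -0.   ]
 [ 0.345 -0.939  0.001]
 [ 0.    -0.001 -1.   ]]
```

```bash
python3 -m inch '[{"xyz":[48.7,-33.6,-1],"spin":-21.4},{"xyz":[48.7,-33.6,-1],"spin":-21.4},{"xyz":[48.7,-33.6,-1],"spin":-21.4},{"xyz":[48.7,-33.6,-1],"spin":-21.4},{"xyz":[48.7,-33.6,-1],"spin":-21.4},{"xyz":[48.7,-33.6,-1],"spin":-21.4},{"xyz":[48.7,-33.6,-1],"spin":-21.4},{"xyz":[48.7,-33.6,-1],"spin":-21.4},{"xyz":[48.7,-33.6,-1],"spin":-21.4},{"xyz":[48.7,-33.6,-1],"spin":-21.4},{"xyz":[48.7,-33.6,-1],"spin":-21.4},{"xyz":[48.7,-33.6,-1],"spin":-21.4},{"xyz":[48.7,-33.6,-1],"spin":-21.4},{"xyz":[48.7,-33.6,-1],"spin":-21.4},{"xyz":[48.7,-33.6,-1],"spin":-21.4},{"xyz":[48.7,-33.6,-1],"spin":-21.4},{"xyz":[48.7,-33.6,-1],"spin":-21.4},{"xyz":[48.7,-33.6,-1],"spin":-21.4},{"xyz":[48.7,-33.6,-1],"spin":-21.4},{"xyz":[48.7,-33.6,-1],"spin":-21.4}]' 0
cat > st.py <<'E'
from h import *
def st():
    o=ctrl.get_obs();R=cv2.Rodrigues(o['orientation'])[0]
    print('t',round(o['t'],2),'pos',o['ee_pos'].round(1),'jaw',round(np.degrees(np.arctan2(R[1,1],R[0,1]))%180,1),'q',o['qpos'].round(2),'F',o['ft_force'].round(1),'w',round(o['width'],1));return o,R
def to(x,y,z):
    o,R=st();print('cm',(R.T@(np.array([x,y,z])-o['ee_pos'])/10).round(2))
E
python3 -c "
from st import *
to(556.3,-102.1,147)"
```

```text
t: 2.1
ee_pos: [556.5, -103.2, 207.4]
orientation: [-2.936, -1.113, -0.0]
ft_force: [-0.1, 0.4, -0.3]
width: 87.9
t 2.1 pos [ 556.5 -103.2  207.4] jaw 131.5 q [-0.21  0.33  1.75  0.    1.06  0.64] F [-0.1  0.4 -0.3] w 87.9
cm [ 0.06 -0.09  6.04]
```

```bash
python3 -m inch '[{"xyz":[0.05,-0.1,2],"spin":0},{"xyz":[0.05,-0.1,4],"spin":0},{"xyz":[0.05,-0.1,5],"spin":0},{"xyz":[0.05,-0.1,5.7],"spin":0},{"xyz":[0.05,-0.1,6.0],"spin":0},{"xyz":[0.05,-0.1,6.0],"spin":0},{"xyz":[0.05,-0.1,6.0],"spin":0}]' 0
python3 -c "
from st import *
st();shot('scene','c1',(180,180,110,110),5.4)"
```

```text
t: 2.8
ee_pos: [556.7, -102.2, 148.0]
orientation: [-2.937, -1.114, -0.001]
ft_force: [-0.3, -1.0, -0.3]
width: 87.8
t 2.8 pos [ 556.7 -102.2  148. ] jaw 131.5 q [-0.2   0.4   1.8   0.    0.94  0.64] F [-0.3 -1.  -0.3] w 87.8
```

View pics/c1.png

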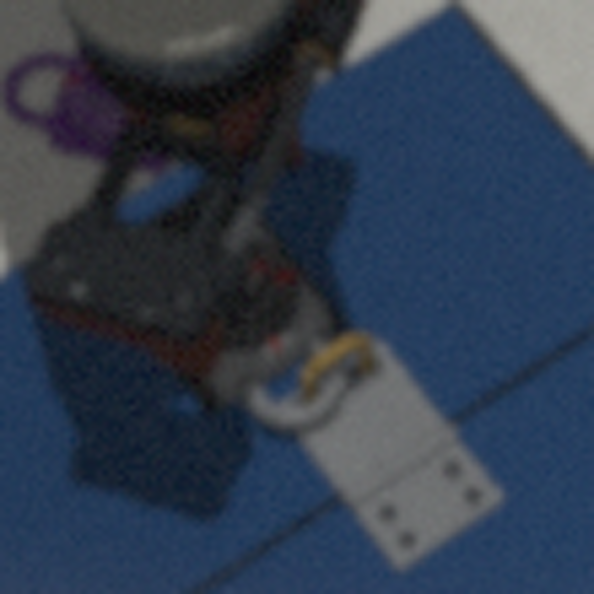

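The fingers stand either side of the dial. The red flange mark at (275,268), the index at (275,342) and the staple at (340,365) are all still in view. I'll close on the knob.

```bash
python3 -m inch '[{"xyz":[0,0,0.1],"spin":0},{"xyz":[0,0,0.1],"spin":0},{"xyz":[0,0,0.1],"spin":0},{"xyz":[0,0,0.1],"spin":0},{"xyz":[0,0,0.1],"spin":0},{"xyz":[0,0,0.1],"spin":0},{"xyz":[0,0,0.1],"spin":0},{"xyz":[0,0,0.1],"spin":0},{"xyz":[0,0,0.1],"spin":0},{"xyz":[0,0,0.1],"spin":0}]' 1
python3 -c "
from st import *
st()"
```

```text
t: 3.85
ee_pos: [556.7, -102.2, 147.1]
orientation: [-2.937, -1.114, -0.002]
ft_force: [-0.3, -0.1, -0.2]
width: 11.7
t 3.85 pos [ 556.7 -102.2  147.1] jaw 131.5 q [-0.2   0.4   1.8   0.    0.94  0.64] F [-0.3 -0.1 -0.2] w 11.7
```

```bash
python3 -c "
from st import *
st();shot('scene','c2',(180,180,110,110),5.4)"
```

```text
t 3.85 pos [ 556.7 -102.2  147.1] jaw 131.5 q [-0.2   0.4   1.8   0.    0.94  0.64] F [-0.3 -0.1 -0.2] w 11.7
```

View pics/c2.png

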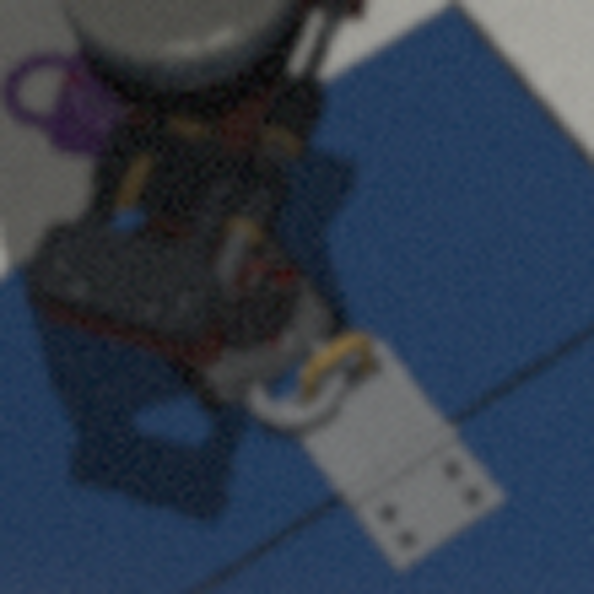

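```bash
python3 -c "
from st import *
f=lambda n,x,y,w:cv2.convertScaleAbs(cv2.resize(cv2.imread(n)[y:y+w,x:x+w],(400,400),interpolation=cv2.INTER_CUBIC),alpha=2.6,beta=10)
o,R=st()
for z in(147,157,167): 
  p=w2px('scene',[556.7,-102.2,z]);print(z,p,(p-[200,205])*400/50)
shot('top','t2')
cv2.imwrite('pics/c3.png',np.hstack([f('pics/c2_full.png',200,205,50),f('pics/t2_full.png',310,160,70)]))"
```

```text
t 3.9 pos [ 556.7 -102.2  147.1] jaw 131.5 q [-0.2   0.4   1.8   0.    0.94  0.64] F [ 0.3 -0.3 -1.1] w 6.8
147 [223.24919086 233.43754374] [185.99352689 227.50034992]
157 [222.87158466 231.34107875] [182.97267727 210.72862998]
167 [222.48755413 229.20898355] [179.90043306 193.67186836]
```

View pics/c3.png

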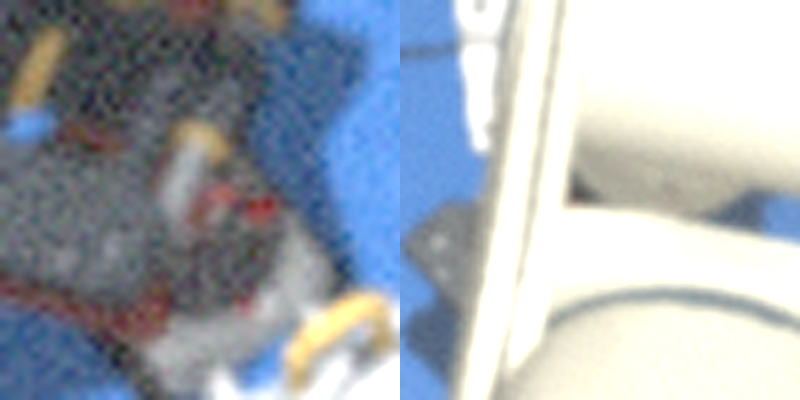

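```bash
python3 -m inch '[{"xyz":[0,0,0],"spin":0},{"xyz":[0,0,0],"spin":0},{"xyz":[0,0,0],"spin":0},{"xyz":[0,0,0],"spin":0},{"xyz":[0,0,0],"spin":0},{"xyz":[0,0,0],"spin":0},{"xyz":[0,0,0.3],"spin":0},{"xyz":[0,0,0.6],"spin":0},{"xyz":[0,0,0.6],"spin":0},{"xyz":[0,0,0.6],"spin":0}]' 0
python3 -m inch '[{"xyz":[0,0,0],"spin":0},{"xyz":[0,0,0],"spin":0},{"xyz":[0,0,0],"spin":0},{"xyz":[0,0,0],"spin":0},{"xyz":[0,0,0],"spin":0},{"xyz":[0,0,0],"spin":0},{"xyz":[0,0,0],"spin":0},{"xyz":[0,0,0],"spin":0}]' 0.72
python3 -c "
from st import *
st()"
```

```text
t: 4.95
ee_pos: [556.6, -102.2, 140.8]
orientation: [-2.937, -1.114, -0.001]
ft_force: [0.4, -1.0, 0.1]
width: 79.4
t: 5.75
ee_pos: [556.6, -102.2, 140.9]
orientation: [-2.937, -1.113, -0.001]
ft_force: [-0.5, 0.1, -0.1]
width: 25.7
t 5.75 pos [ 556.6 -102.2  140.9] jaw 131.5 q [-0.2   0.41  1.8   0.    0.93  0.64] F [-0.5  0.1 -0.1] w 25.7
```

```bash
python3 -c "
from st import *
shot('scene','c4')
f=lambda n,x,y,w:cv2.convertScaleAbs(cv2.resize(cv2.imread(n)[y:y+w,x:x+w],(600,600),interpolation=cv2.INTER_CUBIC),alpha=2.8,beta=15)
o,R=st()
for z in(141,157,167): 
  for s in(-1,0,1):
    p=w2px('scene',np.array([556.6,-102.2,z])+s*R[:,1]*o['width']/2);print(z,s,(p-[190,190])*600/70)
cv2.imwrite('pics/c4.png',f('pics/c4_full.png',190,190,70))"
```

```text
t 5.8 pos [ 556.6 -102.2  140.9] jaw 131.5 q [-0.2   0.41  1.8   0.    0.93  0.64] F [ 0.8 -0.1  0.4] w 24.9
141 -1 [303.94251102 341.70991258]
141 0 [286.72822926 382.65981728]
141 1 [269.31763059 424.0761347 ]
157 -1 [299.04753824 312.71325805]
157 0 [281.57325996 354.04884692]
157 1 [263.89701046 395.86156919]
167 -1 [295.92090316 294.192244  ]
167 0 [278.28014869 335.77192689]
167 1 [260.43376449 377.83562681]
```

View pics/c4.png

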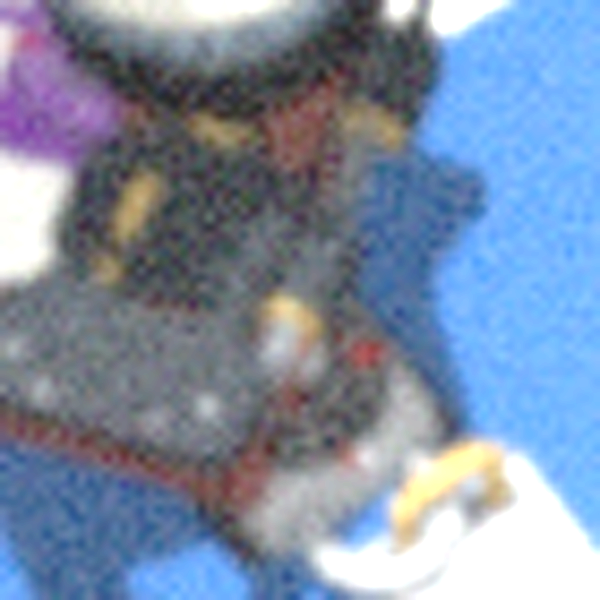

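The fingers seem to pass over the knob without contact. I'll compare the open and shut frames, with the expected fingertip spots drawn in.

```bash
python3 -c "
from st import *
o,R=st()
def f(n,z,w):
  a=cv2.imread(n)[185:255,190:260].astype(float)
  a=255*(np.clip(a/110,0,1))**.6
  a=cv2.resize(cv2.GaussianBlur(a,(0,0),.5),(400,400),interpolation=cv2.INTER_CUBIC).clip(0,255).astype(np.uint8)
  for s,c in((-1,(0,255,0)),(1,(255,0,255))):
    for e in(-1,1):
      P=np.array([556.6,-102.2,z])+s*R[:,1]*w/2+e*R[:,0]*10
      p=(w2px('scene',P)-[190,185])*400/70;q=(w2px('scene',P+[0,0,40])-[190,185])*400/70
      cv2.line(a,tuple(p.astype(int)),tuple(q.astype(int)),c,1)
  return a
cv2.imwrite('pics/c5.png',np.hstack([f('pics/c1_full.png',148,87.8),f('pics/c4_full.png',140.9,25)]))"
```

```text
t 5.8 pos [ 556.6 -102.2  140.9] jaw 131.5 q [-0.2   0.41  1.8   0.    0.93  0.64] F [ 0.8 -0.1  0.4] w 24.9
```

View pics/c5.png

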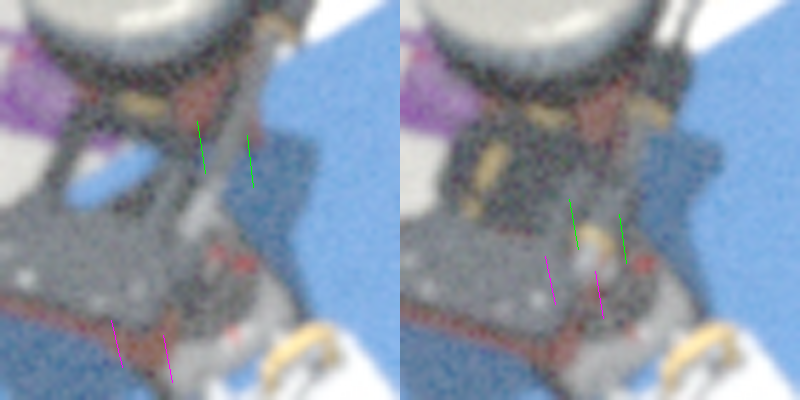

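```bash
python3 -c "
from st import *
o,R=st()
f=lambda P:((w2px('scene',P)-[190,185])*400/70).round(0)
E=np.array([556.6,-102.2,148.])
for L in(37.5,89):
  for s in(-1,1):
    for e in(-1,1): print('body',L,s,e,[f(E+s*R[:,1]*L+e*R[:,0]*(126.5-L)+[0,0,h]) for h in(80,100,130)])
for z in(110+4,100,90):
  C=np.array([556.5,-102.3,z]);c,s_=np.cos(np.radians(5.5)),np.sin(np.radians(5.5));Q=np.array([[c,-s_,0],[s_,c,0],[0,0,1]])
  for n,p in dict(idx=(27,0,26),flm=(22*np.cos(1.257),22*np.sin(1.257),29.6),knobtop=(0,0,43.6),cor=(30,-27,26)).items():
    P=C+Q@np.array(p);print(z,n,f(P),((w2px('top',P)-[305,165])*5.333+[400,0]).round(0))
  print(R.round(2)) if z==90 else 0
"
```

```text
t 5.8 pos [ 556.6 -102.2  140.9] jaw 131.5 q [-0.2   0.41  1.8   0.    0.93  0.64] F [ 0.8 -0.1  0.4] w 24.9
body 37.5 -1 -1 [array([-18.,  23.]), array([-26.,  -6.]), array([-39., -53.])]
body 37.5 -1 1 [array([441., 154.]), array([441., 126.]), array([441.,  82.])]
body 37.5 1 -1 [array([-101.,  193.]), array([-111.,  165.]), array([-127.,  122.])]
body 37.5 1 1 [array([373., 333.]), array([372., 308.]), array([369., 267.])]
body 89 -1 -1 [array([163., -51.]), array([158., -81.]), array([ 151., -129.])]
body 89 -1 1 [array([352.,   2.]), array([351., -28.]), array([348., -75.])]
body 89 1 -1 [array([-24., 359.]), array([-33., 333.]), array([-47., 293.])]
body 89 1 1 [array([180., 421.]), array([175., 396.]), array([167., 358.])]
114 idx [230. 336.] [590. 121.]
114 flm [245. 265.] [551. 167.]
114 knobtop [187. 264.] [601. 172.]
114 cor [174. 380.] [648. 109.]
100 idx [232. 352.] [587. 127.]
100 flm [248. 281.] [548. 172.]
100 knobtop [190. 281.] [598. 177.]
100 cor [178. 395.] [644. 115.]
90 idx [234. 363.] [585. 131.]
90 flm [249. 293.] [546. 176.]
90 knobtop [192. 292.] [596. 181.]
90 cor [180. 406.] [641. 119.]
[[ 0.75  0.66  0.  ]
 [ 0.66 -0.75  0.  ]
 [ 0.   -0.   -1.  ]]
```

```bash
python3 -m inch '[{"xyz":[0,0,0],"spin":0},{"xyz":[0,0,0],"spin":0},{"xyz":[0,0,0],"spin":0},{"xyz":[0,0,0],"spin":0},{"xyz":[0,0,0],"spin":0},{"xyz":[0,0,-2],"spin":0},{"xyz":[0,0,-5],"spin":0},{"xyz":[0,0,-10],"spin":0},{"xyz":[0,0,-15],"spin":0},{"xyz":[0,0,-15],"spin":0},{"xyz":[0,0,-15],"spin":0}]' 0.4
python3 -c "
from st import *
o,R=st()
shot('scene','c6')
x0,y0,n=165,120,130
a=cv2.imread('pics/c6_full.png')[y0:y0+n,x0:x0+n].astype(float)
a=255*(np.clip(a/130,0,1))**.6
a=cv2.resize(a,(600,600),interpolation=cv2.INTER_CUBIC).clip(0,255).astype(np.uint8)
for s,c in((-1,(0,255,0)),(1,(255,0,255))):
    for e in(-1,1):
      P=o['ee_pos']+s*R[:,1]*o['width']/2+e*R[:,0]*10
      p=(w2px('scene',P)-[x0,y0])*600/n;q=(w2px('scene',P+[0,0,40])-[x0,y0])*600/n
      cv2.line(a,tuple(p.astype(int)),tuple(q.astype(int)),c,1)
cv2.imwrite('pics/c6.png',a)"
```

```text
t: 6.9
ee_pos: [557.1, -102.5, 292.1]
orientation: [2.937, 1.114, 0.005]
ft_force: [0.4, -0.3, -0.2]
width: 52.6
t 6.9 pos [ 557.1 -102.5  292.1] jaw 131.5 q [-0.2   0.24  1.67  0.    1.23  0.64] F [ 0.4 -0.3 -0.2] w 52.6
```

View pics/c6.png

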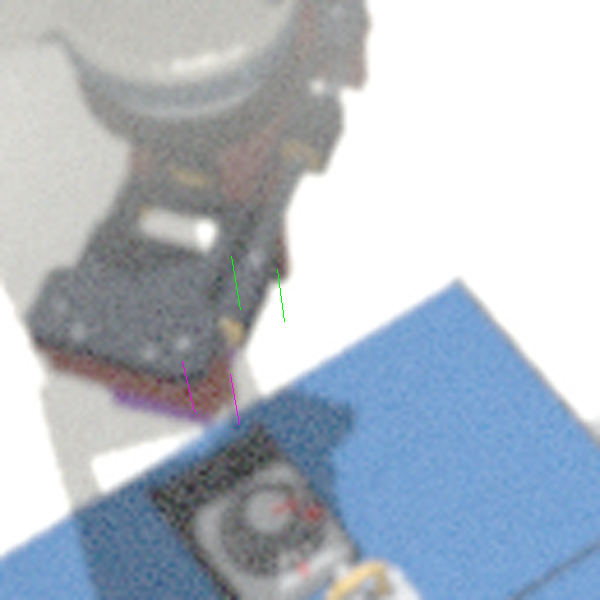

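```bash
python3 -c "
from st import *
o,R=st()
def draw(n,cam,x0,y0,n_,E,R,w,br):
  a=cv2.imread(n)[y0:y0+n_,x0:x0+n_].astype(float)
  h,ww=a.shape[:2];k=400/n_
  a=255*(np.clip(a/br,0,1))**.55
  b=np.zeros((400,400,3),np.uint8);a=cv2.resize(a,(int(ww*k),int(h*k)),interpolation=cv2.INTER_CUBIC).clip(0,255).astype(np.uint8);b[:a.shape[0],:a.shape[1]]=a[:400,:400]
  for s,c in((-1,(0,255,0)),(1,(255,0,255))):
    for e in(-1,1):
      P=E+s*R[:,1]*w/2+e*R[:,0]*10
      p=(w2px(cam,P)-[x0,y0])*k;q=(w2px(cam,P+[0,0,40])-[x0,y0])*k
      cv2.line(b,tuple(p.astype(int)),tuple(q.astype(int)),c,1)
  return b
R0=cv2.Rodrigues(np.array([-3.0916,-.5495,0]))[0]
print(w2px('top',[215.2,-586.2,197]),w2px('scene',[215.2,-586.2,197]))
cv2.imwrite('pics/c7.png',np.hstack([draw('pics/t0.png','top',480,300,80,np.array([215.2,-586.2,197]),R0,87.8,140),draw('pics/c6_full.png','scene',185,155,60,o['ee_pos'],R,52.6,120)]))"
```

```text
t 6.95 pos [ 556.1 -102.2  290.4] jaw 131.5 q [-0.2   0.24  1.67  0.    1.23  0.64] F [-0.4  0.2  0.3] w 52.6
[548.54939637 337.10620793] [-54.19043381 201.70693195]
```

View pics/c7.png

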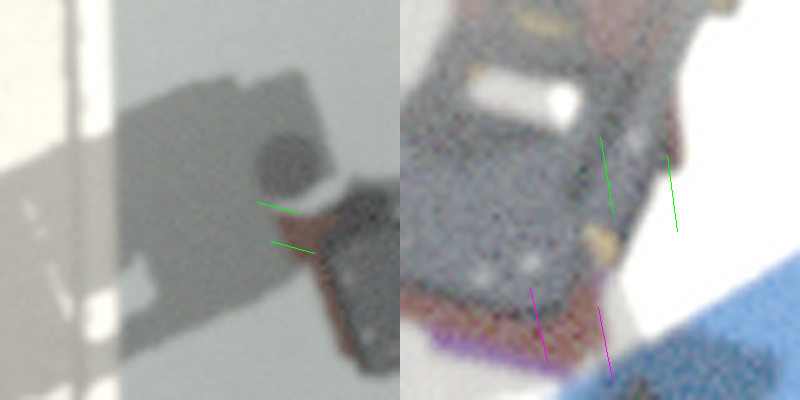

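The fingers end some 20–30 mm higher than the reported TCP, which explains the missing contact. I'll probe lower, using the closing width to tell what the fingers meet.

```bash
python3 -m inch '[{"xyz":[0,0,3],"spin":0},{"xyz":[0,0,6],"spin":0},{"xyz":[0,0,9],"spin":0},{"xyz":[0,0,12],"spin":0},{"xyz":[0,0,14],"spin":0},{"xyz":[0,0,15],"spin":0},{"xyz":[0,0,16],"spin":0},{"xyz":[0,0,16],"spin":0},{"xyz":[0,0,16],"spin":0}]' 0
python3 -m inch '[{"xyz":[0,0,0],"spin":0},{"xyz":[0,0,0],"spin":0},{"xyz":[0,0,0],"spin":0},{"xyz":[0,0,0],"spin":0},{"xyz":[0,0,0],"spin":0},{"xyz":[0,0,0],"spin":0},{"xyz":[0,0,0],"spin":0},{"xyz":[0,0,0],"spin":0}]' 0.72
python3 -c "
from st import *
st()"
```

```text
t: 7.85
ee_pos: [556.3, -102.1, 130.7]
orientation: [-2.937, -1.113, -0.001]
ft_force: [-0.2, -0.3, -0.2]
width: 88.3
t: 8.65
ee_pos: [556.3, -102.1, 130.7]
orientation: [-2.937, -1.113, -0.001]
ft_force: [0.4, -0.1, -0.1]
width: 28.0
t 8.65 pos [ 556.3 -102.1  130.7] jaw 131.5 q [-0.2   0.42  1.81  0.    0.91  0.64] F [ 0.4 -0.1 -0.1] w 28.0
```

```bash
python3 -m inch '[{"xyz":[0,0,0],"spin":0},{"xyz":[0,0,0],"spin":0},{"xyz":[0,0,0],"spin":0}]' 0.72
python3 -m inch '[{"xyz":[0,0,0],"spin":0},{"xyz":[0,0,0],"spin":0},{"xyz":[0,0,0],"spin":0},{"xyz":[0,0,0],"spin":0},{"xyz":[0,0,0],"spin":0},{"xyz":[0,0,0.4],"spin":0},{"xyz":[0,0,0.8],"spin":0},{"xyz":[0,0,0.8],"spin":0}]' 0.2
python3 -m inch '[{"xyz":[0,0,0],"spin":0},{"xyz":[0,0,0],"spin":0},{"xyz":[0,0,0],"spin":0},{"xyz":[0,0,0],"spin":0},{"xyz":[0,0,0],"spin":0},{"xyz":[0,0,0],"spin":0},{"xyz":[0,0,0],"spin":0},{"xyz":[0,0,0],"spin":0},{"xyz":[0,0,0],"spin":0}]' 0.72

```

```text
t: 8.95
ee_pos: [556.4, -102.1, 130.7]
orientation: [-2.937, -1.114, -0.001]
ft_force: [-0.0, 0.7, -0.0]
width: 27.8
t: 9.75
ee_pos: [555.8, -102.0, 121.9]
orientation: [-2.936, -1.113, 0.001]
ft_force: [-1.1, 0.2, -0.4]
width: 70.1
t: 10.65
ee_pos: [555.9, -102.0, 122.0]
orientation: [-2.936, -1.113, 0.001]
ft_force: [0.3, -0.4, 0.6]
width: 28.9
```

```bash
python3 -m inch '[{"xyz":[0,0,0],"spin":0},{"xyz":[0,0,0],"spin":0},{"xyz":[0,0,0],"spin":0}]' 1
python3 -m inch '[{"xyz":[0,0,0],"spin":4},{"xyz":[0,0,0],"spin":9},{"xyz":[0,0,0],"spin":14},{"xyz":[0,0,0],"spin":18}]' 1
python3 -c "
from st import *
o,R=st();print(o['moment'])"
```

```text
t: 10.95
ee_pos: [555.9, -102.0, 122.0]
orientation: [-2.936, -1.113, 0.001]
ft_force: [-0.3, -0.6, 0.7]
width: 29.4
t: 11.35
ee_pos: [555.7, -102.2, 122.0]
orientation: [-3.075, -0.635, 0.001]
ft_force: [-0.0, -1.8, 0.6]
width: 29.5
t 11.35 pos [ 555.7 -102.2  122. ] jaw 113.3 q [-0.2   0.44  1.82  0.    0.89  0.96] F [-0.  -1.8  0.6] w 29.5
[-0.18488866  0.14236095  0.01200349]
```

```bash
python3 -m inch '[{"xyz":[0,0,0],"spin":4},{"xyz":[0,0,0],"spin":8},{"xyz":[0,0,0],"spin":12},{"xyz":[0,0,0],"spin":16},{"xyz":[0,0,0],"spin":20},{"xyz":[0,0,0],"spin":24},{"xyz":[0,0,0],"spin":28},{"xyz":[0,0,0],"spin":32},{"xyz":[0,0,0],"spin":36},{"xyz":[0,0,0],"spin":40},{"xyz":[0,0,0],"spin":44},{"xyz":[0,0,0],"spin":48},{"xyz":[0,0,0],"spin":51},{"xyz":[0,0,0],"spin":53.5},{"xyz":[0,0,0],"spin":53.5},{"xyz":[0,0,0],"spin":53.5}]' 1
python3 -c "
from st import *
o,R=st();print(o['moment']);shot('scene','c8')
a=cv2.imread('pics/c8_full.png')[205:255,195:245].astype(float)
a=255*(np.clip(a/130,0,1))**.6
cv2.imwrite('pics/c8.png',cv2.resize(a,(500,500),interpolation=cv2.INTER_CUBIC))
m=cv2.imread('pics/c8_full.png').astype(int);r=(m[...,2]>1.5*m[...,1])&(m[...,2]>1.5*m[...,0])&(m[...,2]>70)
ys,xs=np.nonzero(r[215:260,205:250]);print(sorted(zip((xs+205).tolist(),(ys+215).tolist())))"
```

```text
t: 12.95
ee_pos: [555.9, -102.3, 122.0]
orientation: [-3.033, 0.815, 0.002]
ft_force: [0.5, -0.6, 0.2]
width: 28.8
t 12.95 pos [ 555.9 -102.3  122. ] jaw 59.9 q [-0.2   0.44  1.82  0.    0.89  1.89] F [ 0.5 -0.6  0.2] w 28.8
[-0.1180202  -0.09819694 -0.0149312 ]
[][ WARN:0@1.856] global loadsave.cpp:1063 imwrite_ Unsupported depth image for selected encoder is fallbacked to CV_8U.
```

```bash
python3 -m inch '[{"xyz":[0,0,0],"spin":0},{"xyz":[0,0,0],"spin":0},{"xyz":[0,0,0],"spin":0},{"xyz":[0,0,0],"spin":0},{"xyz":[0,0,0],"spin":0},{"xyz":[0,0,-2],"spin":0},{"xyz":[0,0,-5],"spin":0},{"xyz":[0,0,-9],"spin":8},{"xyz":[0,0,-13],"spin":16},{"xyz":[0,0,-16],"spin":-8},{"xyz":[0,0,-17],"spin":-16},{"xyz":[0,0,-17],"spin":-24},{"xyz":[0,0,-17],"spin":-32},{"xyz":[0,0,-17],"spin":-35.6},{"xyz":[0,0,-17],"spin":-35.6},{"xyz":[0,0,-17],"spin":-35.6},{"xyz":[0,0,-17],"spin":-35.6}]' 0
python3 -c "
from st import *
o,R=st();shot('scene','c9')
a=cv2.imread('pics/c9_full.png')[180:280,180:280].astype(float)
a=255*(np.clip(a/170,0,1))**.7
cv2.imwrite('pics/c9.png',cv2.resize(a,(600,600),interpolation=cv2.INTER_CUBIC).clip(0,255).astype(np.uint8))"
```

```text
t: 14.7
ee_pos: [555.9, -102.4, 291.9]
orientation: [-3.137, -0.144, 0.001]
ft_force: [0.4, -0.2, -0.8]
width: 87.8
t 14.7 pos [ 555.9 -102.4  291.9] jaw 95.3 q [-0.2   0.24  1.67  0.    1.24  1.27] F [ 0.4 -0.2 -0.8] w 87.8
```

View pics/c9.png

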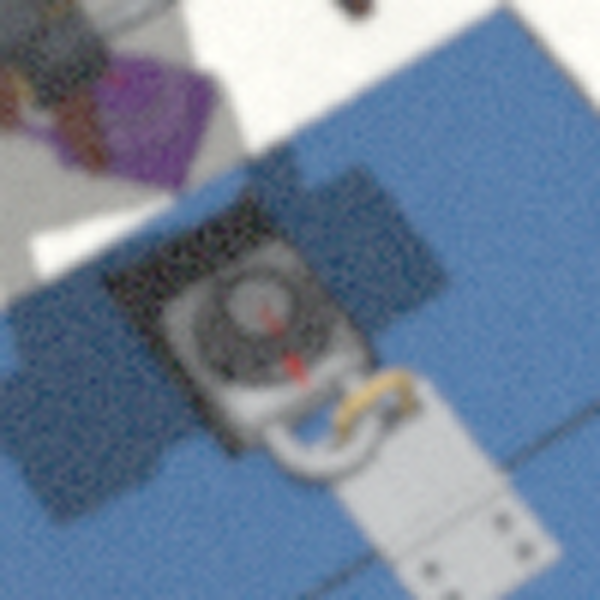

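The red mark (295,370) now lines up with the index at (305,378), and the lock still lies in its rest with the staple through the shackle. Next I'll grip the body.

```bash
python3 -m inch '[{"xyz":[0,0,3],"spin":0},{"xyz":[0,0,6],"spin":0},{"xyz":[0,0,9],"spin":0},{"xyz":[0,0,12],"spin":0},{"xyz":[0,0,14],"spin":0},{"xyz":[0,0,16],"spin":0},{"xyz":[0,0,17.5],"spin":0},{"xyz":[0,0,18.5],"spin":0},{"xyz":[0,0,19.2],"spin":0},{"xyz":[0,0,19.2],"spin":0},{"xyz":[0,0,19.2],"spin":0}]' 0
python3 -m inch '[{"xyz":[0,0,0],"spin":0},{"xyz":[0,0,0],"spin":0},{"xyz":[0,0,0],"spin":0},{"xyz":[0,0,0],"spin":0},{"xyz":[0,0,0],"spin":0},{"xyz":[0,0,0],"spin":0},{"xyz":[0,0,0],"spin":0},{"xyz":[0,0,0],"spin":0}]' 1
python3 -c "
from st import *
o,R=st();print(o['moment'],R.round(3))"
```

```text
t: 15.85
ee_pos: [556.2, -102.3, 100.4]
orientation: [-3.137, -0.144, 0.0]
ft_force: [-0.5, -0.7, 0.7]
width: 87.8
t: 16.65
ee_pos: [556.3, -102.4, 100.6]
orientation: [-3.138, -0.144, 0.0]
ft_force: [-0.9, 0.5, 2.5]
width: 53.7
t 16.65 pos [ 556.3 -102.4  100.6] jaw 95.3 q [-0.2   0.47  1.83  0.    0.85  1.27] F [-0.9  0.5  2.5] w 53.7
[ 0.04230334  0.12393719 -0.04450063] [[ 0.996  0.092 -0.   ]
 [ 0.092 -0.996  0.001]
 [ 0.    -0.001 -1.   ]]
```

```bash
python3 -m inch '[{"xyz":[-0.3,0,0],"spin":0},{"xyz":[-0.6,0,0],"spin":0},{"xyz":[-0.9,0,0],"spin":0},{"xyz":[-1.2,0,0],"spin":0},{"xyz":[-1.4,0,0],"spin":0}]' 1
python3 -m inch '[{"xyz":[-0.3,0,0],"spin":0},{"xyz":[-0.6,0,0],"spin":0},{"xyz":[-0.8,0,0],"spin":0},{"xyz":[-1.0,0,0],"spin":0},{"xyz":[-1.0,0,0],"spin":0}]' 1
```

```text
t: 17.15
ee_pos: [542.2, -103.7, 100.6]
orientation: [-3.138, -0.144, -0.0]
ft_force: [4.2, 1.2, -2.0]
width: 53.5
t: 17.65
ee_pos: [532.4, -104.6, 100.6]
orientation: [-3.138, -0.144, -0.002]
ft_force: [5.0, 1.7, -3.5]
width: 53.4
```

```bash
python3 -m inch '[{"xyz":[-0.1,0,0],"spin":0},{"xyz":[-0.1,0,0],"spin":0}]' 1
python3 -m inch '[{"xyz":[-0.1,0,0],"spin":0},{"xyz":[-0.1,0,0],"spin":0}]' 1
python3 -m inch '[{"xyz":[-0.1,0,0],"spin":0},{"xyz":[-0.1,0,0],"spin":0}]' 1
```

```text
t: 17.85
ee_pos: [532.4, -104.6, 100.7]
orientation: [-3.138, -0.144, -0.005]
ft_force: [6.8, 1.8, -4.3]
width: 53.6
t: 18.05
ee_pos: [532.4, -104.6, 100.7]
orientation: [-3.138, -0.144, -0.008]
ft_force: [7.7, 2.2, -5.9]
width: 53.6
t: 18.25
ee_pos: [532.5, -104.6, 100.7]
orientation: [-3.138, -0.144, -0.012]
ft_force: [7.8, 1.1, -5.7]
width: 54.0
```

```bash
python3 -m inch '[{"xyz":[-0.3,0,0],"spin":0},{"xyz":[-0.4,0,0],"spin":0},{"xyz":[-0.4,0,0],"spin":0}]' 1
python3 -c "
from st import *
o,R=st();print(o['moment'],R.round(3))"
```

```text
t: 18.55
ee_pos: [532.0, -105.1, 101.3]
orientation: [3.138, 0.143, 0.023]
ft_force: [14.2, 1.7, -8.0]
width: 53.4
t 18.55 pos [ 532.  -105.1  101.3] jaw 95.2 q [-0.22  0.43  1.89  0.    0.81  1.26] F [14.2  1.7 -8. ] w 53.4
[ 0.34687664 -2.10235588  0.0086551 ] [[ 0.996  0.091  0.015]
 [ 0.091 -0.996  0.   ]
 [ 0.015  0.001 -1.   ]]
```

```bash
python3 -m inch '[{"xyz":[0.4,0,0],"spin":0},{"xyz":[0.8,0,0],"spin":0},{"xyz":[1.2,0,0],"spin":0},{"xyz":[1.6,0,0],"spin":0},{"xyz":[2.0,0,0],"spin":0},{"xyz":[2.4,0,0],"spin":0},{"xyz":[2.8,0,0],"spin":0},{"xyz":[3.1,0,0],"spin":0},{"xyz":[3.2,0,0],"spin":0},{"xyz":[3.2,0,0],"spin":0}]' 1
python3 -c "
from st import *
o,R=st();print(o['moment'],R.round(3));shot('scene','d0')
a=cv2.imread('pics/d0_full.png')[180:280,180:280].astype(float)
a=255*(np.clip(a/170,0,1))**.7
cv2.imwrite('pics/d0.png',cv2.resize(a,(600,600),interpolation=cv2.INTER_CUBIC).clip(0,255).astype(np.uint8))"
```

```text
t: 19.55
ee_pos: [564.0, -102.2, 101.8]
orientation: [3.138, 0.143, 0.023]
ft_force: [0.8, 0.1, -4.0]
width: 53.6
t 19.55 pos [ 564.  -102.2  101.8] jaw 95.2 q [-0.2   0.47  1.82  0.    0.84  1.27] F [ 0.8  0.1 -4. ] w 53.6
[0.06200376 0.08030308 0.01677173] [[ 0.996  0.091  0.015]
 [ 0.091 -0.996  0.   ]
 [ 0.015  0.001 -1.   ]]
```

```bash
python3 -m inch '[{"xyz":[0,0,-0.3],"spin":0},{"xyz":[0,0,-0.6],"spin":0},{"xyz":[0,0,-0.9],"spin":0},{"xyz":[0,0,-1.0],"spin":0}]' 1
python3 -m inch '[{"xyz":[0,0,-0.3],"spin":0},{"xyz":[0,0,-0.6],"spin":0},{"xyz":[0,0,-0.9],"spin":0},{"xyz":[0,0,-1.2],"spin":0}]' 1
```

```text
t: 20.0
ee_pos: [563.9, -102.3, 112.4]
orientation: [3.138, 0.143, 0.024]
ft_force: [0.5, 0.1, -3.2]
width: 53.7
t: 20.4
ee_pos: [563.7, -102.3, 124.7]
orientation: [3.138, 0.143, 0.024]
ft_force: [-0.1, 0.2, -3.1]
width: 53.6
```

```bash
python3 -m inch '[{"xyz":[0,0,-0.5],"spin":0},{"xyz":[0,0,-1],"spin":0},{"xyz":[0,0,-2],"spin":0},{"xyz":[0,0,-3],"spin":0},{"xyz":[0,0,-4],"spin":0},{"xyz":[0,0,-5],"spin":0},{"xyz":[0,0,-6],"spin":0},{"xyz":[0,0,-7],"spin":0},{"xyz":[0,0,-8],"spin":0},{"xyz":[0,0,-9],"spin":0},{"xyz":[0,0,-10],"spin":0},{"xyz":[0,0,-11],"spin":0},{"xyz":[0,0,-12],"spin":0},{"xyz":[0,0,-12.7],"spin":0},{"xyz":[0,0,-13],"spin":0},{"xyz":[0,0,-13],"spin":0},{"xyz":[0,0,-13],"spin":0},{"xyz":[0,0,-13],"spin":0},{"xyz":[0,0,-13],"spin":0}]' 1
python3 -c "
from st import *
o,R=st();shot('scene','d1')
a=cv2.imread('pics/d1_full.png')[150:275,160:285].astype(float)
a=255*(np.clip(a/150,0,1))**.65
cv2.imwrite('pics/d1.png',cv2.resize(a,(600,600),interpolation=cv2.INTER_CUBIC).clip(0,255).astype(np.uint8))"
```

```text
t: 22.3
ee_pos: [561.5, -102.2, 254.2]
orientation: [3.138, 0.143, 0.023]
ft_force: [0.2, -0.1, -2.6]
width: 53.8
t 22.3 pos [ 561.5 -102.2  254.2] jaw 95.2 q [-0.2   0.27  1.71  0.    1.14  1.28] F [ 0.2 -0.1 -2.6] w 53.8
```

View pics/d1.png

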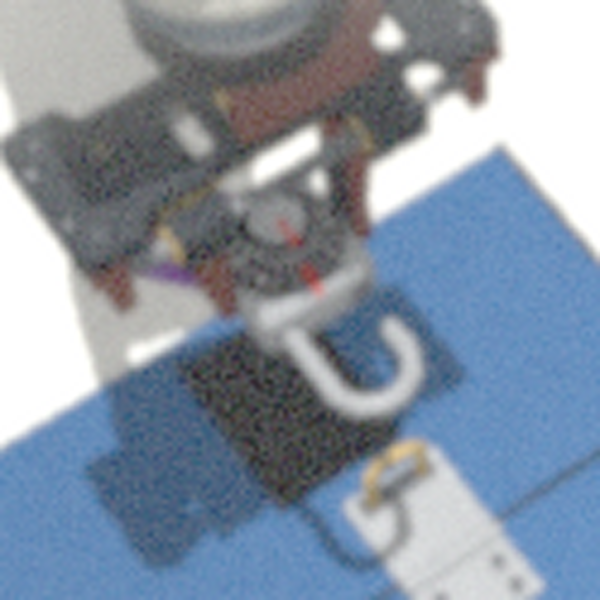

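The lock hangs level in the fingers, clear of the staple. The shackle is open, with its free leg end at (390,325), and the red mark is still at the index (315,285). I'll hand it in.

```bash
python3 -c "
from st import *
st();print(ctrl.close_job())"
```

```text
t 22.35 pos [ 561.5 -102.2  254.2] jaw 95.2 q [-0.2   0.27  1.71  0.    1.14  1.28] F [ 0.8  0.2 -2.2] w 53.8
the job is handed in; nothing more can be done
None
```

The padlock is open and off the staple, and I handed the job in at 22.35 s with the lock held up in the gripper. I turned the dial four clicks (72°) clockwise, pulled the body back until the shackle stopped, moved it forward into the gap and lifted it straight up.

**What the last checks showed:**
- **Dial:** the red mark lined up with the red index after I let go of the knob, and it was still there in the last picture.
- **Shackle:** the pull stopped hard at 14 N after about 24.5 mm, where about 25 mm was expected. In the last picture the free leg stands clear of the body.
- **Hold:** the grip width is 53.8 mm on the 54 mm body, and the force matches the lock's weight. Its underside should be about 15 cm above the box.
- **Bystanders:** the arm never went near the bottle, beaker or jar, but the last picture was a crop of the lock, so I did not check them by eye.

**What disagreed:**
- **Fingertip height:** the fingertips sat about 22–27 mm higher than the reported tool position. My first closings passed over the knob without touching it, so I found the right height by closing at lower and lower positions.
- **Tilt:** pulling against the stop left the tool, and so the lock, tilted by about 0.9°. I did not correct it.

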